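# Gauge a mould block across its narrow width on the bench slide gauge

### The job

The aluminium mould block lies lengthwise between the jaws of the bench slide gauge; its length has been checked and now its narrow width is wanted. Turn the block a quarter turn on the gauge's bed, then slide the moving jaw shut on it, by the jaw's upright lug, with light pressure until the sprung pad facing it is visibly pushed in by the block, and leave it so: the jaw stays where it is left and keeps the block held square, flat on the bed. Do not ram it, and leave the other tools on the bench where they are.

Things in the scene. Friction and masses are not known exactly. Their poses are not given: they have to be found in the camera images.
- gauge: fixed bench slide gauge: dark bed, top 10 mm above bench, x -58..78, y -125..145 mm; steel graduated beam (top 30 mm) along its far edge, x 58..74; grey housing (top 34 mm) at its -y end. Origin at bench level; +y is the way the moving jaw opens, x along the jaw faces. Pad face at rest y = -60 mm, jaw face y = -60 mm + joint jaw; both span x -40..40 mm, tops 31 mm above bench
- jaw (a joint): moving jaw's slide: gap in m between its face and the pad's rest position, 0 to 0.125, larger is more open. Drags with about 4 N of dry friction and stays where it is left. When the block just meets jaw and pad it equals the block's size across them; it is smaller by as much as the pad is pushed in
- jaw_lug (a point): centre of the outer face (towards the gauge's +y, away from the block) of the jaw's upright lug, 65 mm above the bench. The lug is a steel plate 44 mm wide along the gauge's x, 12 mm thick, its top 75 mm above the bench; outer face 44 mm behind the jaw's face. Pushing it towards the gauge's -y closes the jaw
- pad: sprung pad facing the jaw, in front of the grey housing: steel plate 80 x 10 x 20 mm. Origin on its face at the height of the bed's top, axes as the gauge's. It gives towards the gauge's -y, up to 10 mm, against a spring of 0.3 N per mm (3 N at its end stop), and springs back
- block: aluminium mould block 60 mm long (its x) by 34 mm wide (its y) by 50 mm high, about 0.27 kg, with a dark seam along the middle of its length; standing on the bed with its length across the jaws at the start. Origin at the centre of its underside, z up. Its upper 29 mm stand clear above jaw and pad
- graver_mushroom: small hand graver lying down: wooden mushroom knob 26 mm across and a thin steel blade, 95 mm long along its x; origin under its middle. Bystander
- graver_pear: small hand graver lying down: wooden pear-shaped knob 26 mm across and a thin steel blade, 100 mm long along its x; origin under its middle. Bystander
- loupe_large: black round eyeglass, 34 mm across, 28 mm high, standing; origin under its centre. Bystander
- loupe_small: black round eyeglass, 26 mm across, 22 mm high, standing; origin under its centre. Bystander
- hammer: small hammer lying down, 220 mm long along its x. Bystander
- ring_clamp: wooden ring clamp with a brass band, 125 mm long along its x, 31 mm wide, 23 mm high, lying down. Bystander
- bangle: plain brass bangle, 64 mm across, 10 mm high, lying flat. Bystander
Things that resemble listed ones, but are neither listed nor needed, are in the scene too. Several things have the shape of the block; the one meant has the colours described above.

How it is judged:
By the outcome, as a careful person would: the job done as asked, in the order asked, and still so for the second after the job is handed in, with the robot touching nothing.
It also fails if it takes over 48 s, if anything falls off the work surface, if the arm or the gripper's body presses on something with over 40 N, if the wrist force passes 120 N, or if a joint passes its speed limit or range.

### The arm

A 6-joint arm with a two-finger parallel gripper is mounted at the origin on the work surface. World frame = base frame: x ahead of the robot, y to its left, z up, the work surface at z = 0. Lengths are in mm, angles in rad, forces in N, time in s.
With the tool pointing down it reaches from about 275 to 750 mm from the base axis. Payload 10.2 kg.
Tool frame: the origin (TCP) lies midway between the tips of the shut fingers; the grasp point (between the pads) lies grip_depth behind it (grip_depth is the distance from the TCP to the grasp point, in mm); z points along the fingers, y is the line along which they close (so a half turn about z gives the same grasp; the last joint's range is limited). The gripper opens to 85 mm and grips with 20 to 120 N. Pads are 22 mm wide; open, the fingers measure 114 mm over their backs; the gripper's body (76 mm by 85 mm) begins 54 mm behind the grasp point. The pads swing forward as they close: fully open they stand 13 mm farther back than shut.
Start: joints at [-1.508, 0.313, 1.498, -0, 1.331, -0.223], TCP at [147.998, -503.714, 231.294] pointing down, gripper open.
Joint ranges: [-2.94, 2.94], [-0.97, 2.17], [0.19, 2.56], [-1.23, 4.37], [0.02, 3.11], [-2.88, 2.88]. Speed limits (rad/s): [2.39, 2.39, 3.01, 3.14, 3.14, 3.14].

### API

Orientations are given as a unit quaternion [w, x, y, z].
In Python, from rig import * gives the robot as it stands.
- The arm moves only by the tool servo_tool, never from a script. Its argument "commands" is a list of rows, each a list of 3 entries, a list of its own where there are three numbers: the gripper command: -1 is fully open, 1 is shut, values between are in proportion, then the shift along the tool's x, y, z in m, then the turn, a rotation vector about the tool's x, y, z in units of 6 degrees (1.0 is 6 degrees). In form: [[grip, [dx, dy, dz], [ax, ay, az]], ...]. A call has 1 to 10 rows; each row shifts and turns the commanded pose from where the row before left it, along the tool's axes as they then stand; what a row does not reach is not made up. A row lasts 1/12 s, in which the tool goes at most 41.7 mm and 7.16 degrees, less where a joint would pass 70% of its speed; a pose out of reach is approached as far as the arm can. A call is refused whole if a number of a shift passes 0.0417 or a number of a turn 1, either way. A call with a gripper value outside its range is refused whole. The fingers move at their own pace and stop on an object; "squeeze" is the grip in N (left out, the last holds). Time passes only in rows, so rows that do not move let the fingers close. It gives the time, the measured TCP pose, the force, the opening and the grip force at its end, in the units of the state.
- sense(): the state, without advancing time (a new reading comes with each control period).
- capture(name): name is "side" or "top" or "wrist"; returns a dict with "pixels" (480x640x3 uint8, red, green, blue), "z_map" (480x640 float32, mm along the optical axis (not along the pixel's ray), 0 where there is no reading), "fx", "fy", "cx", "cy" (pixels), "distortion" ([k1, k2, p1, p2, k3] as OpenCV has them; the pictures are not rectified), "rvec" (rotation vector, rad) and "tvec" (3), from world to camera coordinates, as OpenCV has them; the wrist camera has in their place "T_tool_cam" (4x4, takes a point from camera to tool coordinates, whose origin is the TCP and whose axes are the flange's). Camera axes: x right, y down, z forward; pixel columns grow to the right and rows downward; lengths in mm; the calibration is good to about 2 mm. A picture is of the moment at which its call begins: read the wrist's pose just before it.
- finish_job(): hands the job in; it is judged then, once.
The state is a dict: "time_s": time; "joints": joint angles; "dq": joint speeds; "tau": joint torques, N m; "eef_pos": TCP position; "ee_rot": TCP orientation; "force": force on the tool from outside, world axes, zero at the start; "wrist_torque": the same for the moment, N m; "grip_width": opening from 0.0 (shut) to 1.0 (fully open); "grip_force": force on a finger pad.
Only numpy, scipy, OpenCV 4.12 (cv2) and the standard library are available. Lean on these libraries where they do the work, as an engineer would, in place of code of your own. Each camera call takes 0.05 s, during which the arm holds its last target. There are 200 camera calls.

## Working session

There is one attempt and no reset: what is moved stays moved. The work goes in short steps, Python scripts to look and compute and a tool call to move; the robot and the scene stay as the last step left them, time stands still between calls to the robot, and variables do not carry over. Pictures are saved under pics/ and viewed, at most 10 in all, crops included, and the job is handed in when it is done.

Besides the shell and the picture viewer there is one more tool, called after ">>>" by a JSON object that holds its "fn" and its "kwargs". servo_tool: Moves the arm, as the interface text tells. Its arguments: {"type":"object","properties":{"commands":{"type":"array"},"squeeze":{"type":"number"}},"required":["commands"]}

```bash
mkdir -p pics; cat > h.py <<'E'
from rig import *
import numpy as np, cv2
from scipy.spatial.transform import Rotation as R
def K(c): return np.array([[c['fx'],0,c['cx']],[0,c['fy'],c['cy']],[0,0,1.]])
def Tcw(c,s=None):
    if 'rvec' in c:
        Rm=cv2.Rodrigues(np.array(c['rvec'],float))[0]; return Rm.T, -Rm.T@np.array(c['tvec'],float).ravel()
    q=s['ee_rot']; Rt=R.from_quat([q[1],q[2],q[3],q[0]]).as_matrix(); T=np.array(c['T_tool_cam'])
    return Rt@T[:3,:3], Rt@T[:3,3]+np.array(s['eef_pos'])
def rays(c,uv):
    p=cv2.undistortPoints(np.array(uv,float).reshape(-1,1,2),K(c),np.array(c['distortion'])).reshape(-1,2)
    return np.c_[p,np.ones(len(p))]
def onplane(c,uv,z,s=None):
    Rm,o=Tcw(c,s); d=rays(c,uv)@Rm.T; return o+d*((z-o[2])/d[:,2])[:,None]
def cloud(c,s=None):
    v,u=np.mgrid[0:480,0:640]; Rm,o=Tcw(c,s)
    P=(rays(c,np.c_[u.ravel(),v.ravel()])*c['z_map'].reshape(-1,1))@Rm.T+o
    P[c['z_map'].ravel()==0]=np.nan; return P.reshape(480,640,3)
def save(n,im): cv2.imwrite('pics/'+n+'.png',im[...,::-1])
E
python3 - <<'E'
from h import *
s=sense();print(s)
for n in('top','side'):
    c=capture(n);save(n,c['pixels']);np.save(n+'.npy',c,allow_pickle=True)
    print(n,Tcw(c,s)[1])
E
```

```text
{'time_s': 0.0, 'joints': array([-1.50841152e+00,  3.13446024e-01,  1.49842985e+00,  1.90870376e-05,
        1.33098203e+00, -2.23373271e-01]), 'dq': array([ 0.00046511, -0.00032772, -0.00094874,  0.00090906,  0.0004159 ,
        0.00130929]), 'tau': array([-1.09347482e-03, -4.12267041e+01, -2.59743369e+01, -2.38624161e-04,
        4.24848768e-03, -1.62805287e-05]), 'eef_pos': array([ 147.98009828, -503.4537561 ,  230.73982881]), 'ee_rot': array([-6.29831746e-04,  9.89810268e-01,  1.42391127e-01,  6.01066787e-05]), 'force': array([-0.09262694,  0.34253603, -0.79100287]), 'wrist_torque': array([ 0.00119239, -0.02524783, -0.02806063]), 'grip_force': 0.0, 'grip_width': 0.9987127726920303}
top [ 447.56437982  -10.09559366 1389.84695535]
side [ 33.96528166 699.45147493 915.26483326]
```

View pics/top.png

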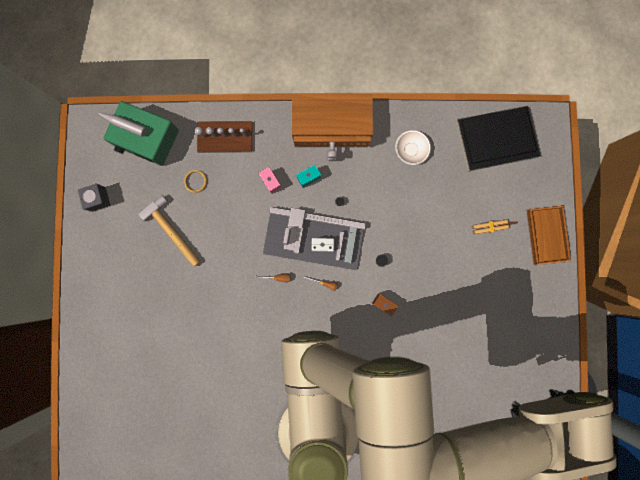

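View pics/side.png

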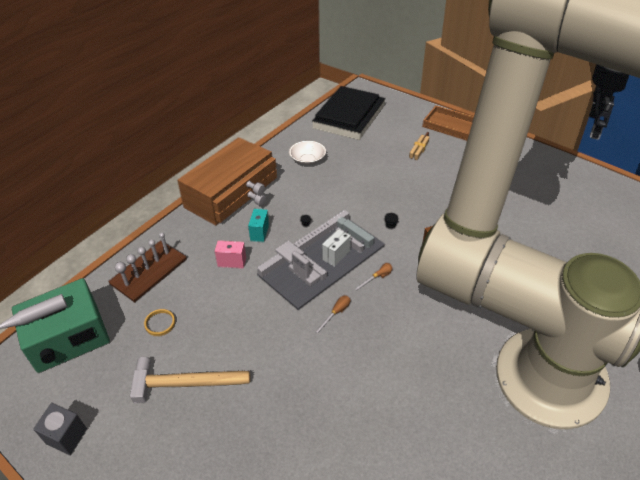

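The top view shows these possible blocks: aluminium (322,244) between the jaws, pink (270,179), teal (308,176) and brown (385,303). I choose the aluminium one. The gauge's beam is on the far side, the housing to the right (-y), and the jaw with its lug at about (292,232).

```bash
python3 - <<'E'
from h import *
c=np.load('top.npy',allow_pickle=True).item();P=cloud(c)
def rect(m,name):
    m=m.astype(np.uint8);n,l,st,ce=cv2.connectedComponentsWithStats(m)
    for i in range(1,n):
        if st[i,4]>25:
            q=P[l==i];r=cv2.minAreaRect(q[:,:2].astype(np.float32));print(name,st[i],q.mean(0).round(1),r)
box=np.zeros((480,640),bool);box[195:275,255:375]=1
Z=P[...,2]
rect(box&(Z>52)&(Z<66),'block')
rect(box&(Z>68)&(Z<82),'lug')
rect(box&(Z>5)&(Z<90),'gauge')
rect(box&(Z>24)&(Z<38),'mid')
save('crop',cv2.resize(c['pixels'][195:275,255:375],(720,480),interpolation=cv2.INTER_CUBIC))
E
```

```text
block [312 238  22  13 271] [522.1 -12.6  61.1] ((522.3026123046875, -12.588565826416016), (57.31272506713867, 33.270328521728516), 89.72705841064453)
lug [283 227   7  17  73] [545.8  85.7  75.1] ((545.9197387695312, 85.74018859863281), (12.626452445983887, 44.01433181762695), 80.88157653808594)
gauge [335 196   9  10  67] [646.1 -60.   21.9] ((646.3457641601562, -59.5650634765625), (25.834325790405273, 23.64447021484375), 34.12513732910156)
gauge [ 263  207  103   63 4611] [542.3  12.3  22.4] ((541.5044555664062, 12.297592163085938), (277.2413635253906, 152.57534790039062), 78.35368347167969)
mid [270 207  22   9 119] [616.3 106.8  30.9] ((616.0786743164062, 105.7078857421875), (59.98004913330078, 16.414154052734375), 79.59649658203125)
mid [303 212  63  51 717] [556.  -62.4  31.7] ((540.6880493164062, -35.56715393066406), (174.0404510498047, 116.05520629882812), 79.87908172607422)
mid [284 225  20  28 280] [537.5  65.5  29.7] ((542.5849609375, 68.68067169189453), (42.989662170410156, 78.73226165771484), 77.77457427978516)
```

View pics/crop.png

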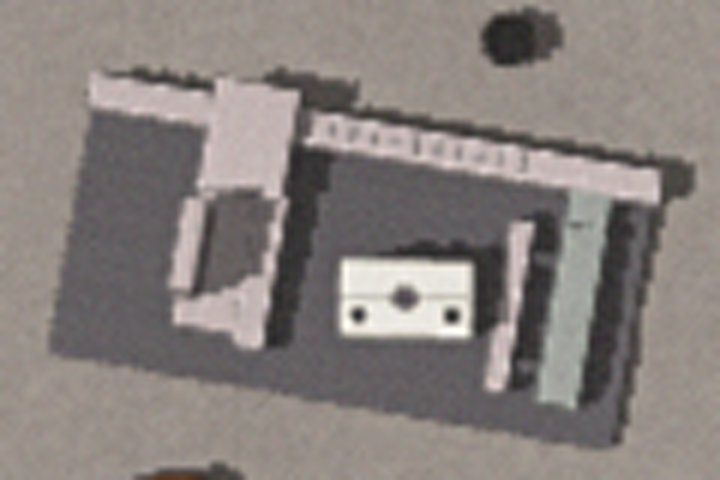

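The crop shows the aluminium block with its seam and three holes, lying nearly along world y. The gauge is yawed about -10°, with the pad to the right at crop x≈510 and the lug at crop (190,245). The sizes measured agree with the description (57x33, z 61; lug 44x12.6, z 75). I'm moving above the block now.

>>> {"fn": "servo_tool", "kwargs": {"commands": [[-1,[0.0276,-0.0203,0],[0,0,0]],[-1,[0.0276,-0.0203,0],[0,0,0]],[-1,[0.0276,-0.0203,0],[0,0,0]],[-1,[0.0276,-0.0203,0],[0,0,0]],[-1,[0.0276,-0.0203,0],[0,0,0]],[-1,[0.0276,-0.0203,0],[0,0,0]],[-1,[0.0276,-0.0203,0],[0,0,0]],[-1,[0.0276,-0.0203,0],[0,0,0]],[-1,[0.0276,-0.0203,0],[0,0,0]],[-1,[0.0276,-0.0203,0],[0,0,0]]]}}

```text
time_s: 0.93
eef_pos: [356.2, -229.5, 231.2]
ee_rot: [-0.0, 0.99, 0.142, -0.0]
force: [1.0, -0.9, -0.6]
grip_width: 1.0
grip_force: 0.0
```

>>> {"fn": "servo_tool", "kwargs": {"commands": [[-1,[0.0276,-0.0203,0],[0,0,0]],[-1,[0.0276,-0.0203,0],[0,0,0]],[-1,[0.0276,-0.0203,0],[0,0,0]],[-1,[0.0276,-0.0203,0],[0,0,0]],[-1,[0.0276,-0.0203,0],[0,0,0]],[-1,[0.0276,-0.0203,0],[0,0,0]],[-1,[0.0276,-0.0203,0],[0,0,0]],[-1,[0.0276,-0.0203,0],[0,0,0]],[-1,[0,0,0],[0,0,-1]],[-1,[0,0,0],[0,0,-1]]]}}

```text
time_s: 1.77
eef_pos: [522.1, -11.5, 230.6]
ee_rot: [-0.0, 0.969, 0.249, -0.001]
force: [-1.4, -0.8, 0.0]
grip_width: 0.998
grip_force: 0.0
```

>>> {"fn": "servo_tool", "kwargs": {"commands": [[-1,[0,0,0],[0,0,-1]],[-1,[0,0,0],[0,0,-1]],[-1,[0,0,0],[0,0,-1]],[-1,[0,0,0],[0,0,-1]],[-1,[0,0,0],[0,0,-1]],[-1,[0,0,0],[0,0,-1]],[-1,[0,0,0],[0,0,-1]],[-1,[0,0,0],[0,0,-1]],[-1,[0,0,0],[0,0,-1]],[-1,[0,0,0],[0,0,-1]]]}}

```text
time_s: 2.6
eef_pos: [521.5, -13.0, 231.0]
ee_rot: [-0.0, 0.715, 0.699, -0.0]
force: [0.8, -0.4, 0.4]
grip_width: 1.001
grip_force: 0.0
```

>>> {"fn": "servo_tool", "kwargs": {"commands": [[-1,[0,0,0],[0,0,-0.25]],[-1,[0,0,0],[0,0,0]],[-1,[0,0,0],[0,0,0]]]}}

```text
time_s: 2.85
eef_pos: [521.5, -13.0, 231.1]
ee_rot: [-0.0, 0.708, 0.706, -0.0]
force: [-0.2, -1.1, -0.4]
grip_width: 1.0
grip_force: 0.0
```

```bash
cat > look.py <<'E'
from h import *
import sys
s=sense();c=capture('wrist');save(sys.argv[1],c['pixels']);np.save('w.npy',dict(c=c,s=s),allow_pickle=True)
q=s['ee_rot'];M=R.from_quat([q[1],q[2],q[3],q[0]]).as_matrix()
print(s['time_s'],s['eef_pos'],'toolx',M[:,0].round(3),'yaw',np.degrees(np.arctan2(M[1,0],M[0,0])),'z',M[:,2].round(3),s['force'])
P=cloud(c,s);Z=P[...,2]
for nm,a,b in(('block',52,66),('lug',69,82),('mid',26,38),('bed',6,15)):
    n,l,st,_=cv2.connectedComponentsWithStats(((Z>a)&(Z<b)).astype(np.uint8))
    for i in range(1,n):
        if st[i,4]>400:
            q=P[l==i];r=cv2.minAreaRect(q[:,:2].astype(np.float32));print(nm,st[i],q.mean(0).round(1),np.round(r[0],1),np.round(r[1],1),round(r[2],1))
E
python3 look.py w1
```

```text
2.85 [521.51954509 -13.03417706 231.05724561] toolx [0.003 1.    0.   ] yaw 89.80283172111365 z [-0.001  0.    -1.   ] [-0.21220291 -1.07053927 -0.43622294]
block [ 299  177   44   76 3236] [522.1 -10.3  60. ] [522.2 -11.9] [60.5 33.9] 89.0
block [623 294  17  68 558] [ 804.8 -121.3   57.9] [ 804.6 -115.5] [ 3.7 61.9] 0.4
lug [ 323   70   64   29 1155] [545.9  85.3  74.3] [546.1  85.6] [12.4 44.2] 79.8
lug [614 236  26  33 703] [766.2 -38.   75.4] [768.7 -39.2] [16.3 27.3] 1.3
mid [ 422   17   40   83 1698] [616.6 107.4  29.8] [616.9 106.8] [58.5 16.9] 79.5
mid [ 293  111   97   35 1620] [536.2  55.4  31. ] [540.7  55.2] [15.8 80.1] 80.3
mid [520 122  42  84 539] [702.6  28.9  32.2] [702.5  26.3] [68.1 30.1] 89.2
mid [ 266  147  164  184 5846] [562.3 -59.7  31.2] [541.5 -37.2] [171.4 116.2] 79.0
mid [ 274  247   89   26 1066] [520.2 -59.1  30.7] [520.3 -59.9] [11.1 80.1] 80.2
mid [605 269  28  76 714] [ 804.8 -106.    32. ] [ 804.4 -106.9] [79.6  4.5] 89.7
mid [261 355  33  29 723] [ 479.5 -176.2   28.1] [ 479.2 -177. ] [31.7 32.7] 32.3
bed [  251     0   185   319 25339] [536.4  43.6  10. ] [533.5  13.7] [270.7 116.9] 79.8
```

View pics/w1.png

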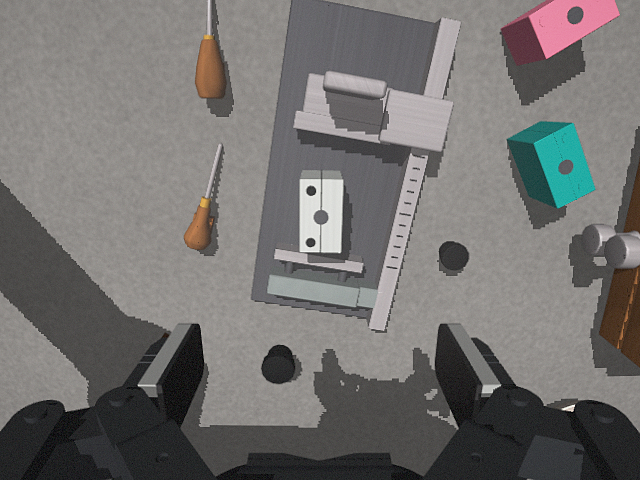

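The close view shows the block at (321,215), the pad at (318,260), the lug at (355,85) and the housing at (315,292). The sizes fit. The gauge origin is about (531.6, 4.1) with yaw -10°, and the jaw is open about 105 mm. I'll descend and grip across the 34 mm width, above the jaw tops.

>>> {"fn": "servo_tool", "kwargs": {"commands": [[-1,[0.001,0.0005,0.03],[0,0,0]],[-1,[0,0,0.035],[0,0,0]],[-1,[0,0,0.035],[0,0,0]],[-1,[0,0,0.03],[0,0,0]],[-1,[0,0,0.025],[0,0,0]],[-1,[0,0,0.02],[0,0,0]],[-1,[0,0,0.015],[0,0,0]],[-1,[0,0,0.007],[0,0,0]],[-1,[0,0,0],[0,0,0]],[-1,[0,0,0],[0,0,0]]]}}

```text
time_s: 3.73
eef_pos: [522.4, -12.1, 34.8]
ee_rot: [0.0, 0.708, 0.706, 0.0]
force: [0.9, -0.3, 0.6]
grip_width: 0.998
grip_force: 0.0
```

>>> {"fn": "servo_tool", "kwargs": {"commands": [[1,[0,0,0],[0,0,0]],[1,[0,0,0],[0,0,0]],[1,[0,0,0],[0,0,0]],[1,[0,0,0],[0,0,0]],[1,[0,0,0],[0,0,0]],[1,[0,0,0],[0,0,0]],[1,[0,0,0],[0,0,0]],[1,[0,0,0],[0,0,0]]], "squeeze": 40}}

```text
time_s: 4.4
eef_pos: [522.4, -12.1, 34.9]
ee_rot: [0.0, 0.708, 0.706, 0.0]
force: [-1.4, 0.5, 5.6]
grip_width: 0.39
grip_force: 40.0
```

>>> {"fn": "servo_tool", "kwargs": {"commands": [[1,[0,0,-0.004],[0,0,0]],[1,[0,0,0],[0,0,-0.4]],[1,[0,0,0],[0,0,-1]],[1,[0,0,0],[0,0,-1]],[1,[0,0,0],[0,0,-1]],[1,[0,0,0],[0,0,-1]],[1,[0,0,0],[0,0,-1]],[1,[0,0,0],[0,0,-1]],[1,[0,0,0],[0,0,-1]],[1,[0,0,0],[0,0,-1]]]}}

```text
time_s: 5.23
eef_pos: [521.9, -12.0, 38.2]
ee_rot: [-0.0, 0.337, 0.941, -0.0]
force: [0.1, 0.4, -1.9]
grip_width: 0.395
grip_force: 40.3
```

>>> {"fn": "servo_tool", "kwargs": {"commands": [[1,[0,0,0],[0,0,-1]],[1,[0,0,0],[0,0,-1]],[1,[0,0,0],[0,0,-1]],[1,[0,0,0],[0,0,-1]],[1,[0,0,0],[0,0,-1]],[1,[0,0,0],[0,0,0]],[1,[0,0,0],[0,0,0]]]}}

```text
time_s: 5.82
eef_pos: [522.0, -12.0, 38.2]
ee_rot: [-0.0, 0.086, 0.996, 0.0]
force: [0.5, 0.0, -2.3]
grip_width: 0.387
grip_force: 40.3
```

```bash
python3 look.py w2
```

```text
5.8167 [521.96068274 -12.04678815  38.20556252] toolx [-0.985  0.172  0.   ] yaw 170.0988548986019 z [-0.  0. -1.] [ 0.50515958  0.03852966 -2.27563901]
block [  226   267   186   169 17945] [516.6 -10.8  62.7] [521.8 -11.7] [60.6 61.7] 80.0
block [ 560  308   79  127 3404] [540.4  81.3  59.3] [543.9  80.6] [12.3 44.6] 66.5
lug [ 585  333   55  118 4322] [544.7  82.8  73.6] [545.4  84.8] [13.  44.4] 80.4
lug [ 213  344   57   75 1320] [513.3 -30.   75.5] [516.7 -34.5] [13.9 24.8] 80.4
lug [ 369  344   57   75 1315] [519.9   8.3  75.5] [524.7  11.5] [13.9 25.2] 80.3
mid [  95  232   76  162 8003] [502.7 -84.5  33.3] [508.9 -86.9] [20.9 71.7] 80.0
mid [ 184  237   39  142 3593] [507.7 -57.   30.7] [512.  -58.2] [10.7 63.4] 80.2
mid [ 457  238   57  139 5074] [528.1  56.1  30.6] [532.5  57.3] [17.3 63.9] 80.0
mid [275 244  90  13 873] [492.2  -6.4  32.2] [492.4  -6.5] [34.1  1.8] 80.1
mid [ 529  280   56  105 1810] [540.7  81.2  32. ] [543.8  80.5] [11.9 44.1] 66.6
mid [565 431  75  31 939] [618.2 116.8  29.6] [617.7 112.8] [40.3 17.9] 79.6
mid [ 259  434  121   27 2395] [588.8 -23.4  29.4] [591.3 -23.9] [57.1 13.7] 79.5
bed [505  13  23  64 526] [431.2  78.9  11.2] [431.1  81. ] [ 6.3 22.3] 88.1
bed [ 180   46  224   32 1715] [424.8   4.    9.8] [422.2  -4.6] [86.9 10.4] 80.1
bed [   71   184   569   218 49601] [501.2  16.6  10. ] [530.   11.5] [264.  111.7] 80.3
bed [ 168  279   29   82 1542] [522.4 -76.9  10.5] [522.9 -76.6] [ 8.4 45.5] 80.5
```

>>> {"fn": "servo_tool", "kwargs": {"commands": [[1,[-0.0033,-0.0105,0],[0,0,0]],[1,[-0.0033,-0.011,0],[0,0,0]],[1,[0,0,0],[0,0,0]],[1,[0,0,0.0015],[0,0,0]],[1,[0,0,0.0018],[0,0,0]],[1,[0,0,0],[0,0,0]],[1,[0,0,0],[0,0,0]]]}}

```text
time_s: 6.45
eef_pos: [525.0, -34.2, 34.9]
ee_rot: [0.0, 0.085, 0.996, -0.0]
force: [0.5, -0.9, -0.7]
grip_width: 0.391
grip_force: 40.3
```

>>> {"fn": "servo_tool", "kwargs": {"commands": [[-1,[0,0,0],[0,0,0]],[-1,[0,0,0],[0,0,0]],[-1,[0,0,0],[0,0,0]],[-1,[0,0,0],[0,0,0]],[-1,[0,0,0],[0,0,0]],[-1,[0,0,0],[0,0,0]],[-1,[0,0,-0.01],[0,0,0]],[-1,[0,0,-0.03],[0,0,0]],[-1,[0,0,-0.035],[0,0,0]],[-1,[0,0,-0.035],[0,0,0]]]}}

```text
time_s: 7.28
eef_pos: [524.6, -34.3, 146.9]
ee_rot: [-0.0, 0.085, 0.996, 0.0]
force: [0.6, 0.2, 0.6]
grip_width: 1.0
grip_force: 0.0
```

>>> {"fn": "servo_tool", "kwargs": {"commands": [[1,[0,0,-0.03],[0,0,0]],[1,[0,0,-0.02],[0,0,0]],[1,[0,0,0],[0,0,0]],[1,[0,0,0],[0,0,0]]]}}

```text
time_s: 7.62
eef_pos: [525.2, -34.4, 196.2]
ee_rot: [0.001, 0.085, 0.996, -0.0]
force: [-0.1, 0.3, -0.4]
grip_width: 0.454
grip_force: 0.0
```

```bash
python3 look.py w3
```

```text
7.6167 [525.22076231 -34.42108087 196.24163746] toolx [-0.986  0.169 -0.002] yaw 170.27851994977974 z [ 0.002 -0.001 -1.   ] [-0.07149111  0.27152204 -0.40273768]
block [ 295  185   50   84 3966] [522.5 -33.8  59.9] [524.4 -34.2] [34.1 60.7] 79.2
block [473 199  29  62 523] [541.7  80.6  59.1] [543.8  80.3] [ 9.4 43.7] 68.2
lug [ 482  204   27   62 1165] [544.6  84.2  74. ] [545.6  85. ] [12.5 42.9] 80.1
mid [ 94  15  22  51 443] [ 373.  -158.6   32. ] [ 373.8 -159.2] [ 2.7 34. ] 57.2
mid [ 215  164  261  152 8994] [554.  -38.2  31.2] [545.5 -17.7] [208.5 119.3] 78.0
mid [ 278  166   15  101 1328] [518.3 -59.7  30.8] [520.  -60.3] [10.2 79.9] 80.0
mid [ 107  170   44   43 1407] [ 478.8 -176.6   28. ] [ 479. -177.] [32.7 33.2] 24.6
mid [ 472  286   66   20 1184] [616.4 107.6  29.7] [617.2 107.9] [54.4 17.4] 79.8
bed [  211   140   339   142 26519] [525.3  21.8  10. ] [533.9  14.1] [270.6 117.5] 80.0
bed [263 190  17  51 773] [520.2 -73.9  10.1] [520.6 -73.8] [12.3 43.3] 80.0
bed [ 575  416   65   64 2369] [818.7 229.5  11.3] [836.6 225.6] [90.1 68.1] 3.5
```

View pics/w3.png

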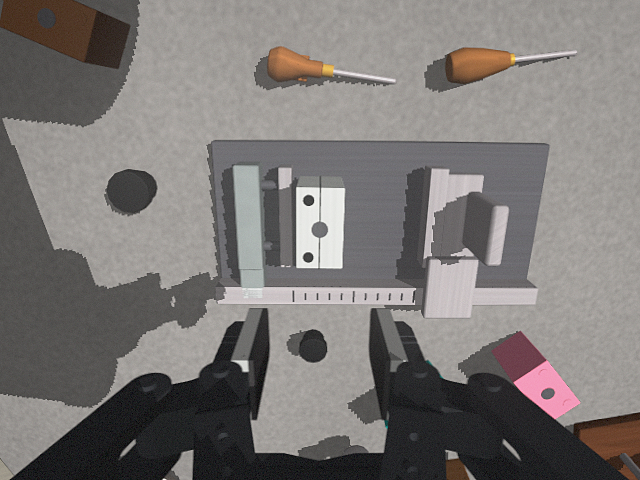

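The block is now square to the jaws at (320,225), just in front of the pad at (285,217), with the lug at (490,230). Next I'll go behind the lug with the fingers shut.

>>> {"fn": "servo_tool", "kwargs": {"commands": [[1,[0,0.02,0],[0,0,0]],[1,[0,0.029,0],[0,0,0]],[1,[0,0.029,0],[0,0,0]],[1,[0,0.029,0],[0,0,0]],[1,[0,0.029,0],[0,0,0]],[1,[0,0.028,0],[0,0,0]],[1,[0,0,0.025],[0,0,0]],[1,[0,0,0.03],[0,0,0]],[1,[0,0,0.03],[0,0,0]],[1,[0,0,0.025],[0,0,0]]]}}

```text
time_s: 8.5
eef_pos: [551.2, 127.4, 81.7]
ee_rot: [-0.002, 0.085, 0.996, -0.0]
force: [-0.8, 0.6, -0.2]
grip_width: 0.002
grip_force: 0.0
```

>>> {"fn": "servo_tool", "kwargs": {"commands": [[1,[0,0,0.02],[0,0,0]],[1,[0,0,0.006],[0,0,0]],[1,[0,0,0],[0,0,0]],[1,[0,-0.005,0],[0,0,0]],[1,[0,-0.005,0],[0,0,0]],[1,[0,-0.003,0],[0,0,0]],[1,[0,-0.002,0],[0,0,0]],[1,[0,-0.002,0],[0,0,0]],[1,[0,-0.002,0],[0,0,0]],[1,[0,-0.002,0],[0,0,0]]]}}

```text
time_s: 9.33
eef_pos: [549.2, 106.4, 59.2]
ee_rot: [0.0, 0.085, 0.996, 0.0]
force: [0.7, -0.2, -0.1]
grip_width: 0.0
grip_force: 0.0
```

>>> {"fn": "servo_tool", "kwargs": {"commands": [[1,[0,-0.002,0],[0,0,0]],[1,[0,-0.002,0],[0,0,0]],[1,[0,-0.002,0],[0,0,0]],[1,[0,-0.002,0],[0,0,0]],[1,[0,-0.002,0],[0,0,0]],[1,[0,-0.002,0],[0,0,0]]]}}

```text
time_s: 9.83
eef_pos: [547.1, 94.7, 59.1]
ee_rot: [0.0, 0.085, 0.996, 0.0]
force: [1.7, 4.3, 1.7]
grip_width: 0.004
grip_force: 2.1
```

```bash
python3 look.py w4 | grep -v bed
```

```text
9.8333 [547.11034419  94.72516473  59.07793393] toolx [-0.986  0.169 -0.   ] yaw 170.2780787127895 z [ 0.  0. -1.] [1.67372843 4.30519407 1.69777415]
block [   0  249   61  140 6536] [527.4 -22.7  58.9] [526.4 -24.9] [23.4 62.4] 73.8
block [251 271  39  51 564] [525.5  81.   59.5] [530.7  82.1] [21.6 10.6] 27.4
lug [ 247  288  112   91 3999] [536.7  84.   74.8] [535.2  84.3] [30.4 43.9] 17.6
mid [ 187  210   64  153 5035] [534.2  47.   31. ] [536.3  50.9] [25.5 73.6] 80.6
mid [   0  230   91  128 2395] [519.9 -18.5  32.3] [520.5 -19.5] [67.7 29.6] 17.5
mid [   0  389  172   34 4286] [588.6 -41.7  29.7] [591.1 -38.4] [94.  18.8] 79.6
```

```bash
cat > g.py <<'E'
from h import *
import sys
def gz(P):
    a=np.radians(-10);M=np.array([[np.cos(a),-np.sin(a)],[np.sin(a),np.cos(a)]]);return (P[...,:2]-[531.6,4.1])@M
def rep(c,s):
    P=cloud(c,s);G=gz(P);Z=P[...,2]
    print('tcp',gz(np.array(s['eef_pos'])).round(1))
    for nm,a,b,lo,hi in(('z31',28.5,33.5,-80,100),('z60',58,62,-60,10),('z75',73,76.5,-20,95)):
        m=(Z>a)&(Z<b)&(abs(G[...,0])<(20 if nm=='z75' else 35))&(G[...,1]>lo)&(G[...,1]<hi)
        h,e=np.histogram(G[...,1][m],np.arange(-80,101,1.));k=h>25
        r=np.flatnonzero(np.diff(np.r_[0,k.astype(int),0]));print(nm,[(e[i],e[j]) for i,j in r.reshape(-1,2)])
if __name__=='__main__':
    if len(sys.argv)>1: s=sense();c=capture('wrist');save(sys.argv[1],c['pixels'])
    else: w=np.load('w.npy',allow_pickle=True).item();s,c=w['s'],w['c']
    rep(c,s);print(s['time_s'],s['force'])
E
python3 g.py
```

```text
tcp [-0.5 91.9]
z31 [(np.float64(-23.0), np.float64(-20.0)), (np.float64(34.0), np.float64(49.0)), (np.float64(78.0), np.float64(79.0))]
z60 [(np.float64(-43.0), np.float64(-20.0))]
z75 [(np.float64(67.0), np.float64(79.0))]
9.8333 [1.67372843 4.30519407 1.69777415]
```

>>> {"fn": "servo_tool", "kwargs": {"commands": [[1,[0,-0.003,0],[0,0,0]],[1,[0,-0.004,0],[0,0,0]],[1,[0,-0.004,0],[0,0,0]],[1,[0,-0.004,0],[0,0,0]],[1,[0,-0.004,0],[0,0,0]],[1,[0,-0.004,0],[0,0,0]],[1,[0,-0.004,0],[0,0,0]],[1,[0,-0.004,0],[0,0,0]],[1,[0,-0.004,0],[0,0,0]],[1,[0,-0.004,0],[0,0,0]]]}}

```text
time_s: 10.72
eef_pos: [540.4, 55.9, 59.0]
ee_rot: [-0.0, 0.085, 0.996, 0.0]
force: [-1.3, 4.6, 3.3]
grip_width: -0.002
grip_force: 2.2
```

>>> {"fn": "servo_tool", "kwargs": {"commands": [[1,[0,-0.003,0],[0,0,0]],[1,[0,-0.002,0],[0,0,0]],[1,[0,-0.002,0],[0,0,0]],[1,[0,-0.0015,0],[0,0,0]],[1,[0,-0.0015,0],[0,0,0]],[1,[0,-0.0015,0],[0,0,0]],[1,[0,-0.0015,0],[0,0,0]],[1,[0,-0.0015,0],[0,0,0]],[1,[0,-0.0015,0],[0,0,0]]]}}

```text
time_s: 11.47
eef_pos: [537.7, 40.4, 58.9]
ee_rot: [-0.0, 0.085, 0.996, 0.0]
force: [-2.5, 4.1, 2.5]
grip_width: 0.001
grip_force: 2.1
```

```bash
python3 g.py w5
```

```text
tcp [-0.3 36.8]
z31 [(np.float64(-70.0), np.float64(-59.0)), (np.float64(-23.0), np.float64(-6.0)), (np.float64(23.0), np.float64(24.0))]
z60 [(np.float64(-56.0), np.float64(-21.0))]
z75 [(np.float64(12.0), np.float64(23.0))]
11.4667 [-2.53011311  4.06278439  2.47307219]
```

>>> {"fn": "servo_tool", "kwargs": {"commands": [[1,[0,-0.001,0],[0,0,0]],[1,[0,-0.001,0],[0,0,0]],[1,[0,-0.001,0],[0,0,0]],[1,[0,-0.001,0],[0,0,0]],[1,[0,-0.001,0],[0,0,0]],[1,[0,-0.001,0],[0,0,0]],[1,[0,-0.001,0],[0,0,0]],[1,[0,-0.001,0],[0,0,0]],[1,[0,-0.001,0],[0,0,0]],[1,[0,-0.001,0],[0,0,0]]]}}

```text
time_s: 12.35
eef_pos: [536.1, 31.0, 58.9]
ee_rot: [-0.0, 0.085, 0.996, 0.0]
force: [-1.4, 7.9, 1.7]
grip_width: -0.004
grip_force: 3.6
```

>>> {"fn": "servo_tool", "kwargs": {"commands": [[1,[0,-0.0005,0],[0,0,0]],[1,[0,0,0],[0,0,0]]]}}

```text
time_s: 12.52
eef_pos: [536.0, 30.5, 58.9]
ee_rot: [-0.0, 0.085, 0.996, 0.0]
force: [-1.0, 6.9, 2.2]
grip_width: 0.001
grip_force: 3.1
```

```bash
python3 g.py w6
```

```text
tcp [-0.3 26.8]
z31 [(np.float64(-74.0), np.float64(-64.0)), (np.float64(-31.0), np.float64(-16.0)), (np.float64(13.0), np.float64(14.0))]
z60 [(np.float64(-60.0), np.float64(-30.0))]
z75 [(np.float64(2.0), np.float64(13.0))]
12.5167 [-1.03778766  6.92678196  2.21901684]
```

The pad is pushed in about 5 mm with 7 N. I'll back off and check.

>>> {"fn": "servo_tool", "kwargs": {"commands": [[1,[0,0.002,0],[0,0,0]],[1,[0,0.008,0],[0,0,0]],[1,[0,0.02,0],[0,0,0]],[1,[0,0.02,0],[0,0,0]],[1,[0,0,-0.035],[0,0,0]],[1,[0,0,-0.04],[0,0,0]],[1,[0,0,-0.04],[0,0,0]],[1,[0,0,-0.03],[0,0,0]],[1,[0,0,0],[0,0,0]],[1,[0,0,0],[0,0,0]]]}}

```text
time_s: 13.4
eef_pos: [545.3, 79.5, 205.3]
ee_rot: [0.002, 0.085, 0.996, -0.0]
force: [0.0, -0.0, -0.0]
grip_width: -0.003
grip_force: 0.0
```

```bash
python3 g.py w7; python3 look.py w8 | grep -E 'block|mid'
```

```text
tcp [ 0.4 76.6]
z31 [(np.float64(-31.0), np.float64(-16.0)), (np.float64(13.0), np.float64(14.0))]
z60 [(np.float64(-60.0), np.float64(-30.0))]
z75 [(np.float64(2.0), np.float64(14.0))]
13.4 [ 0.04622059 -0.00513578 -0.03476185]
block [ 122  185   58   82 3914] [522.1 -41.1  59.7] [523.3 -42.6] [34.9 60.5] 80.4
mid [  84  164  109  138 5202] [542.7 -85.9  31.8] [534.  -75.4] [ 93.6 116.4] 79.5
mid [ 125  167   89   89 2283] [518.  -23.2  31.2] [520.1 -36.8] [58.9 77.3] 86.1
mid [  0 175  15  37 401] [ 482.7 -167.1   27.9] [ 483.5 -166.8] [12.  30.7] 66.9
mid [ 235  253  165   57 2993] [608.6  67.7  29.9] [595.5  70.1] [136.6  50.2] 82.1
```

View pics/w7.png

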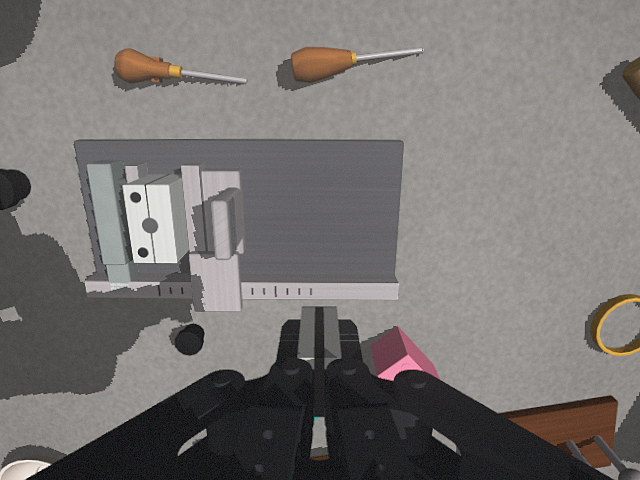

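The block at (155,220) sits square between jaw and pad, top at z 60. It spans gauge y -64.4 to -30.4, so the pad is pushed in about 4.5 mm, and the jaw is holding. The two gravers, the bangle and the small loupe in view are undisturbed.

```bash
python3 -c "
from rig import *
print(finish_job())"
```

```text
the job is handed in; nothing more can be done
None
```

I turned the block a quarter turn and slid the jaw shut by its lug with about 7 N; the block is held square and flat, with the pad pushed in about 4.5 mm, and I handed the job in just after 13.4 s.

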